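# Open the dead battery locker with the release rod

### The arm

A 6-joint arm with a two-finger parallel gripper is mounted at the origin on a cart in front of the work surface, level with it; the furniture and walls round the work are solid. World frame = base frame: x ahead of the robot, y to its left, z up, the work surface at z = 0. Lengths are in m, angles in rad, forces in N, time in s.
With the tool pointing down it reaches from about 0.3 to 0.775 m from the base axis. Payload 14.6 kg.
Tool frame: the origin (TCP) lies at the very end of the fingers, on their centre line; the grasp point (between the pads) lies 19 mm behind it; z points along the fingers, y is the line along which they close (so a half turn about z gives the same grasp; the last joint's range is limited). The gripper opens to 94 mm and grips with 3 to 60 N. Pads are 16 mm wide; open, the fingers measure 119 mm over their backs; the gripper's body (75 mm by 177 mm) begins 78 mm behind the grasp point.
Start: joints at [-1.396, 0.3, 1.521, -0, 1.321, -0.067], TCP at [0.132, -0.534, 0.205] pointing down, gripper open.
Joint ranges: [-3.03, 3.03], [-0.79, 2.21], [0.23, 2.52], [-1.04, 4.18], [0, 3.07], [-2.55, 2.55]. Speed limits (rad/s): [2.22, 2.22, 2.57, 3.14, 3.14, 3.14].

### API

Orientations are given as [roll, pitch, yaw] about the fixed x, y, z axes, in that order (R = Rz(yaw) Ry(pitch) Rx(roll)).
In Python, from station import ctrl gives the robot as it stands.
- The arm moves only by the shell command python3 -m pendant 'ROWS' [OPENING] [FORCE]. ROWS is JSON, a list of rows, each a list of 2 entries, a list of its own where there are three numbers: the shift along the world's x, y, z in cm, then the turn about the world's z in rad. A call has 1 to 20 rows; each row shifts and turns the commanded pose from where the row before left it; what a row does not reach is not made up. A row lasts 1/12 s, in which the tool goes at most 41.7 mm and 7.16 degrees, less where a joint would pass 70% of its speed; a pose out of reach is approached as far as the arm can. A call is refused whole if a number of a shift passes 4.17 or a number of a turn 0.125, either way. A call with a gripper value outside its range is refused whole. OPENING is the opening, from 0 (shut) to 1 (fully open), set as the call begins (- or left out, the last holds). The fingers move at their own pace and stop on an object; FORCE is the grip in N (left out, the last holds). Time passes only in rows, so rows that do not move let the fingers close. It gives the time, the measured TCP pose, the force, the opening and the grip force at its end, in the units of the state.
- ctrl.get_obs(): the state, without advancing time (a new reading comes with each control period).
- ctrl.camera(name): name is "scene" or "top" or "wrist"; returns a dict with "color" (420x560x3 uint8, red, green, blue), "intrinsics" (3x3 intrinsics, pixels), "camera_from_world" (4x4, takes a point from world to camera coordinates). Camera axes: x right, y down, z forward; pixel columns grow to the right and rows downward; lengths in m; the calibration is good to about 2 mm. A picture is of the moment at which its call begins. There is no depth.
- ctrl.hand_in(): hands the job in; it is judged then, once.
The state is a dict: "time_s": time; "qpos": joint angles; "joint_vel": joint speeds; "tau": joint torques, N m; "ee_pos": TCP position; "eef_rot": TCP orientation; "force": force on the tool from outside, world axes, zero at the start; "moment": the same for the moment, N m; "grip_width": finger opening in m; "grip_force": force on a finger pad.
Only numpy, scipy, OpenCV 4.12 (cv2) and the standard library are available. Lean on these libraries where they do the work, as an engineer would, in place of code of your own. Each camera call takes 0.05 s, during which the arm holds its last target. There are 200 camera calls.

### The job

The locker's keypad lock is dead. Take the release rod from its cradle, feel with its tip across the hidden sloping face under the locker's front apron until you find the release slot, and push the catch behind it until the lid springs open. Then lay the rod back in its cradle the way it lay; do not touch the lid with the gripper or arm, and leave the jar, the tin and the offcut where they are.

Things in the scene. Friction and masses are not known exactly. Their poses are not given: they have to be found in the camera images.
- locker: Grey steel bench-top battery locker, fixed, 202 deep (x) x 250 wide (y) x 260 mm high, black keypad on its front. Origin: on its underside, 125 mm behind the front, mid-width; x points from its front to its back, z up. Below the front apron is an open recess, y = -75 to +75 mm, between two solid cheeks flush with the apron; at the back of the recess is the hidden sloping face
- apron_edge (a point): Middle of the lower edge of the apron (upright front panel, 8 mm thick), at (-125, 0, 160) mm in the locker's frame. The rod passes below this edge into the recess, pointed up by about 20 to 40 degrees, to reach the face behind and above it
- face_mid (a point): Middle of the outer surface of the hidden sloping face, at (-60, 0, 180) mm in the locker's frame; axes as the locker's. The face overhangs: a rod square to it points along (cos 30, 0, sin 30 deg) in these axes, forward and up. Face 90 mm high along the slope. It has one release slot, centred somewhere on the level line through this point, y = -45 to +45 mm: not told, to be felt
- catch_mid (a point): Middle of the sprung catch, a flat plate 13 mm in from the face (square to it), behind it over the whole width of the recess. The release slot is 16 mm wide (y) x 24 mm high along the slope in a 5 mm plate. With the rod tip about 28 mm in from the face the catch frees the lid; at 31 mm it is near its stop. Spring force 2 to 5 N. Axes as the locker's
- lid (a joint): Lid of the locker, hinged along its back edge: 0 = shut and latched, positive = open (rad). Once the catch is pushed a spring lifts it by itself to about 1.2 rad, where it stays
- lid_front (a point): Middle of the lid's front edge, 256 mm up when shut; the lid swings up and back from here
- rod_grip (a point): Centre of the black square handle of the release rod (handle 80 long x 22 x 22 mm). x runs along the rod to its tip, z is up while it lies in the cradle. Whole rod 200 mm, about 0.12 kg; steel shaft 10 mm thick with a round end, beginning 40 mm ahead of this point. Grip the handle here across y, from above; the cradle holds its rear and the shaft
- rod_tip (a point): Very end of the rod's shaft, 160 mm ahead of rod_grip along its x
- cradle_seat (a point): Where rod_grip lies in the fixed wooden cradle: 55 mm above the bench; x points to where the tip lies, z up. Base 180 x 56 x 12 mm. Two open-topped saddles, 12 mm long (x), cheeks spreading upward to about 18 mm above the floor: one 32 mm behind this point (floor 24 mm wide, 44 mm above the bench), one 100 mm ahead (floor 14 mm wide, 50 mm above the bench)
- cradle_tip (a point): Where rod_tip lies in the cradle, 160 mm ahead of cradle_seat and 55 mm above the bench
- jar: Bystander: glass jar with lid, 64 mm wide, 86 mm high; origin at the centre of its underside
- tin: Bystander: small printed paint tin, 80 mm wide, 80 mm high; origin at the centre of its underside
- offcut: Bystander: brown wooden offcut, 63 x 90 x 19 mm, lying flat; origin at the centre of its underside

How it is judged:
By the outcome, as a careful person would: the job done as asked, in the order asked, and still so for the second after the job is handed in, with the robot touching nothing.
It also fails if it takes over 72 s, if anything falls off the work surface, if the arm or the gripper's body presses on something with over 40 N, if the wrist force passes 120 N, or if a joint passes its speed limit or range.

## Working session

There is one attempt and no reset: what is moved stays moved. The work goes in short steps, Python scripts to look and compute and a shell command to move; the robot and the scene stay as the last step left them, time stands still between calls to the robot, and variables do not carry over. Pictures are saved under pics/ and viewed, at most 10 in all, crops included, and the job is handed in when it is done.

```bash
mkdir -p pics
cat > h.py <<'E'
import numpy as np, cv2
from station import ctrl
def snap(n,f):
    c=ctrl.camera(n); np.savez('pics/'+f+'.npz',K=c['intrinsics'],T=c['camera_from_world'],im=c['color'])
    cv2.imwrite('pics/'+f+'.png',c['color'][:,:,::-1]); return c
def ray(f,u,v,z=None):
    d=np.load('pics/'+f+'.npz'); T=d['T']; R=T[:3,:3]; o=-R.T@T[:3,3]
    r=R.T@np.linalg.solve(d['K'],[u,v,1]); 
    return o,r if z is None else o+r*(z-o[2])/r[2]
def at(f,u,v,z): return ray(f,u,v,z)[1]
def proj(f,p):
    d=np.load('pics/'+f+'.npz'); q=d['K']@(d['T'][:3,:3]@np.array(p)+d['T'][:3,3]); return q[:2]/q[2]
E
python3 - <<'E'
from h import *
a=snap('scene','s0');b=snap('top','t0')
for f in('s0','t0'):print(ray(f,280,210))
o=ctrl.get_obs();print(o['time_s'],o['ee_pos'],o['eef_rot'],o['grip_width'])
E
```

```text
(array([-0.34859769, -1.03389424,  0.98066506]), array([ 0.59503459,  0.6354452 , -0.49260243]))
(array([ 0.48904369, -0.0254565 ,  1.3693541 ]), array([ 0.078528  ,  0.00365379, -0.9969105 ]))
0.1 [ 0.13165814 -0.53375729  0.2049428 ] [-3.14051750e+00 -9.29708105e-05  2.41789928e-01] 0.09418649754516838
```

View pics/s0.png

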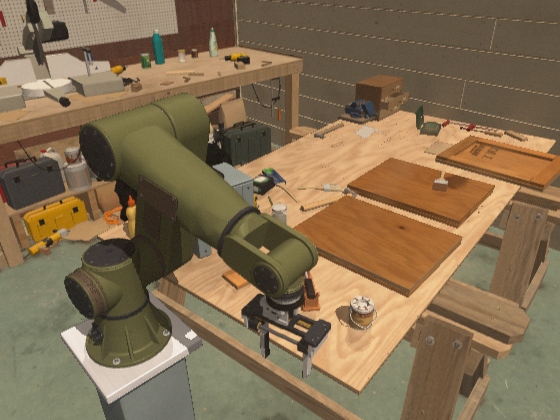

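View pics/t0.png

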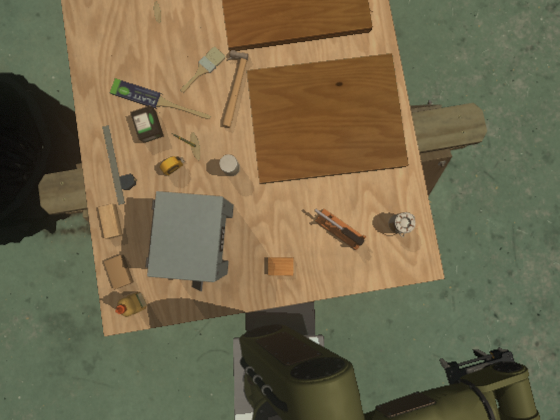

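Run:
```python
from h import *
im=cv2.imread('pics/t0.png')
a=cv2.resize(im[190:265,290:390],None,fx=7.5,fy=7.5,interpolation=cv2.INTER_CUBIC)
cv2.imwrite('pics/c1.png',a)
b=cv2.resize(im[180:300,140:300],None,fx=5,fy=5,interpolation=cv2.INTER_CUBIC)
cv2.imwrite('pics/c2.png',b)
```

```text
(no output)
```

View pics/c1.png

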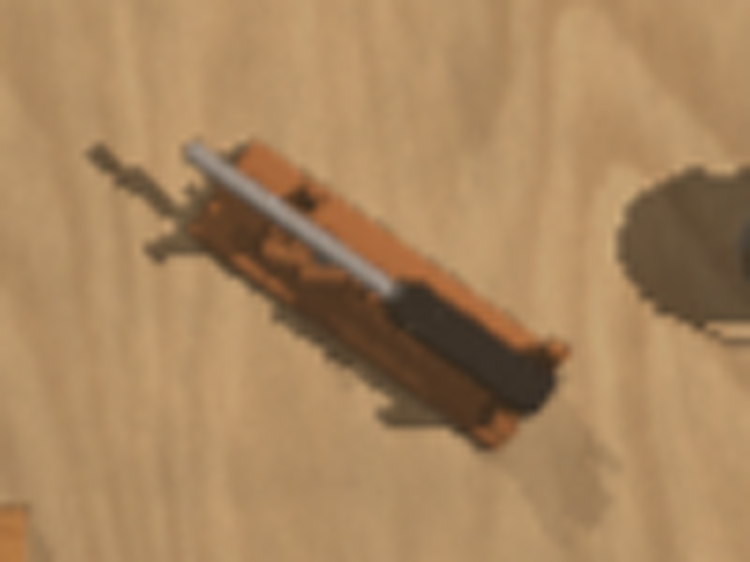

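View pics/c2.png

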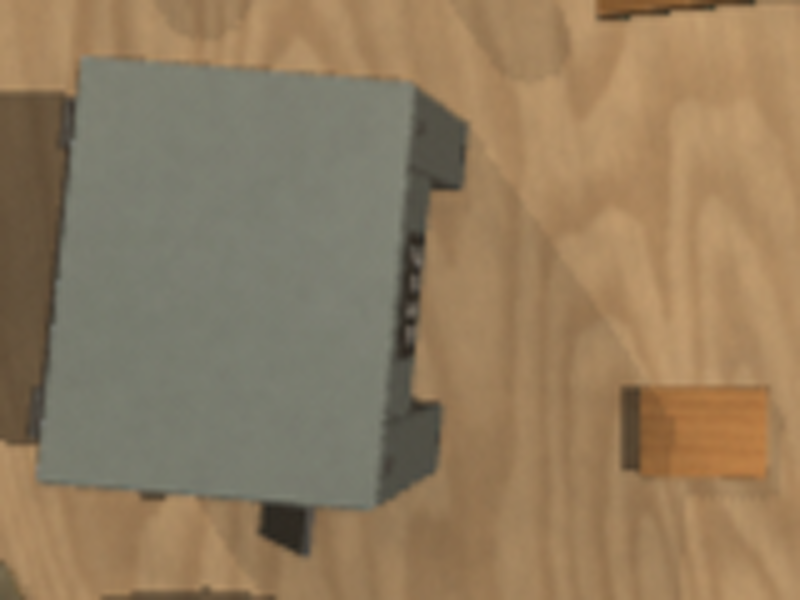

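Run:
```python
from h import *
c1=lambda u,v,z:at('t0',290+u/7.5-.4,190+v/7.5-.4,z)
c2=lambda u,v,z:at('t0',140+u/5-.4,180+v/5-.4,z)
t=c1(190,150,.055);s=c1(394,290,.055);d=s-t;print('tip',t,'start',s,np.linalg.norm(d))
a=np.arctan2(-d[1],-d[0]);print('rodyaw',a,'grip',t-.16*np.array([np.cos(a),np.sin(a),0]))
print('handle rear',c1(533,385,.06))
P=[c2(*p,.26) for p in((83,58),(415,82),(378,507),(38,480))]
print(P)
B=[c2(*p,0) for p in((467,188-0),(440,480))]
f=P[1]-P[2];print('front len',np.linalg.norm(f),'depth',np.linalg.norm(P[1]-P[0]),'xdir yaw',np.arctan2(-f[0],f[1]), np.arctan2(*(P[0]-P[1])[1::-1]))
print('front bottom', c2(467,125,0),c2(465,186,0),c2(440,405,0),c2(437,470,0))
print('offcut',c2(640,385,.019),c2(770,475,.019))
print('tin/jar',at('t0',229,165,.08),at('t0',403,224,.08))
```

```text
tip [ 0.59045703 -0.14124785  0.055     ] start [ 0.52341555 -0.23232036  0.055     ] 0.11308740383228766
rodyaw 0.9362293352087503 grip [ 0.49560441 -0.27010041  0.055     ]
handle rear [ 0.47829939 -0.29289337  0.06      ]
[array([0.64234979, 0.34043239, 0.26      ]), array([0.62243032, 0.1454895 , 0.26      ]), array([0.37692592, 0.17092439, 0.26      ]), array([0.39771469, 0.36719314, 0.26      ])]
front len 0.24681844777715103 depth 0.19595794282662868 xdir yaw -1.6740306090186168 1.4689686677091347
front bottom [0.62137328 0.14851542 0.        ] [0.57732787 0.15078793 0.        ] [0.4213656  0.17157566 0.        ] [0.37552066 0.17452681 0.        ]
offcut [0.43234461 0.0277879  0.019     ] [ 0.36719526 -0.06162593  0.019     ]
tin/jar [0.75026132 0.14949468 0.08      ] [ 0.53125704 -0.43371539  0.08      ]
```

```bash
python3 -m pendant '[[[3,2.2,0],0.058],[[3,2.2,0],0.058],[[3,2.2,0],0.058],[[3,2.2,0],0.058],[[3,2.2,0],0.058],[[3,2.2,0],0.058],[[3,2.2,0],0.058],[[3,2.2,0],0.058],[[3,2.2,0],0.058],[[3,2.2,0],0.058],[[3,2.2,0],0.058],[[3,2.2,0],0.056],[[0.3,0,-2],0],[[0,0,0],0],[[0,0,0],0],[[0,0,0],0]]'
python3 - <<'E'
from h import *
snap('wrist','w1');snap('top','t1')
cv2.imwrite('pics/w1b.png',cv2.resize(cv2.imread('pics/w1.png'),None,fx=1.4,fy=1.4))
o=ctrl.get_obs();print(o['ee_pos'],o['eef_rot'],o['force'],proj('w1',[.4956,-.27,.055]),proj('w1',[.59,-.141,.055]))
E
```

```text
time_s: 1.43
ee_pos: [0.4941, -0.2706, 0.186]
eef_rot: [-3.142, 0.0, 0.934]
force: [0.9, -1.5, 0.7]
grip_width: 0.0937
grip_force: 0.0
[ 0.49421878 -0.27087517  0.18639638] [ 3.14050954e+00 -3.43979518e-05  9.34127108e-01] [ 0.36214118  0.36581081 -0.14885593] [280.52345733 199.26586081] [279.69335835  35.35534377]
```

View pics/w1b.png

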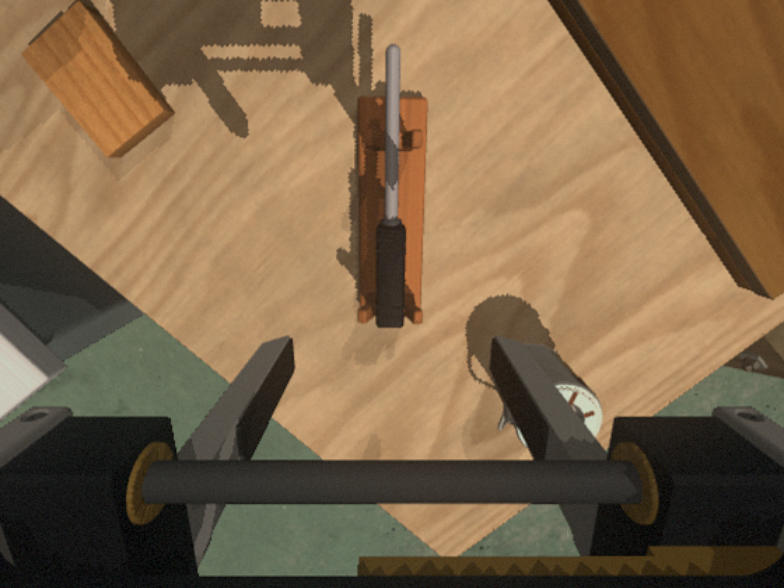

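Run:
```python
from h import *
c=lambda u,v,z:at('w1',u/1.4-.1,v/1.4-.1,z)
t=c(393.3,45,.055);s=c(391.5,222,.06);r=c(390.5,320,.066)
d=t-c(391.5,222,.055);a=np.arctan2(d[1],d[0]);e=np.array([np.cos(a),np.sin(a),0])
print(t,s,r,a,np.linalg.norm(d)); print('grip',t-.16*e, s-.04*e, r+.04*e)
print('saddle rear top',c(362,316,.062),c(418,316,.062),'front top',c(374,140,.068),c(420,140,.068))
print('base',c(358,97,.012),c(427,97,.012))
```

```text
[ 0.59250201 -0.13941579  0.055     ] [ 0.52161511 -0.23306773  0.06      ] [ 0.47617517 -0.29308856  0.066     ] 0.9229515285377261 0.11806132308020606
grip [ 0.49594693 -0.26699759  0.055     ] [ 0.49747634 -0.26496318  0.06      ] [ 0.50031394 -0.26119311  0.066     ]
saddle rear top [ 0.4592096  -0.27819213  0.062     ] [ 0.49472101 -0.30451002  0.062     ] front top [ 0.54571779 -0.18041702  0.068     ] [ 0.5710093  -0.19914252  0.068     ]
base [ 0.55525355 -0.14323172  0.012     ] [ 0.59907166 -0.17566741  0.012     ]
```

```bash
python3 -m pendant '[[[0.23,0.49,-3],-0.009],[[0,0,-3],0],[[0,0,-3],0],[[0,0,-3],0],[[0,0,-2],0],[[0,0,-1],0],[[0,0,0],0],[[0,0,0],0]]'
python3 -m pendant '[[[0,0,0],0],[[0,0,0],0],[[0,0,0],0],[[0,0,0],0],[[0,0,0],0],[[0,0,0],0]]' 0 30
python3 -m pendant '[[[0,0,0],0],[[0,0,1],0],[[0,0,2],0],[[0,0,2],0],[[0,0,0],0],[[0,0,0],0]]'
python3 - <<'E'
from h import *
snap('wrist','w2');o=ctrl.get_obs();print(o['force'],o['moment'],o['ee_pos'])
E
```

```text
time_s: 2.2
ee_pos: [0.4972, -0.2657, 0.0365]
eef_rot: [3.141, -0.0, 0.926]
force: [-0.0, 0.7, 0.7]
grip_width: 0.0941
grip_force: 0.0
time_s: 2.7
ee_pos: [0.4971, -0.2651, 0.0357]
eef_rot: [3.141, -0.0, 0.927]
force: [-0.3, -1.1, 0.8]
grip_width: 0.0575
grip_force: 0.0
time_s: 3.2
ee_pos: [0.4975, -0.2654, 0.0868]
eef_rot: [3.139, -0.0, 0.927]
force: [-0.1, 0.4, -0.1]
grip_width: 0.0177
grip_force: 0.0
[ 0.72634506 -0.09305969 -0.38543396] [ 0.00390688 -0.06319364  0.02064033] [ 0.4969633  -0.26509984  0.08562131]
```

View pics/w2.png

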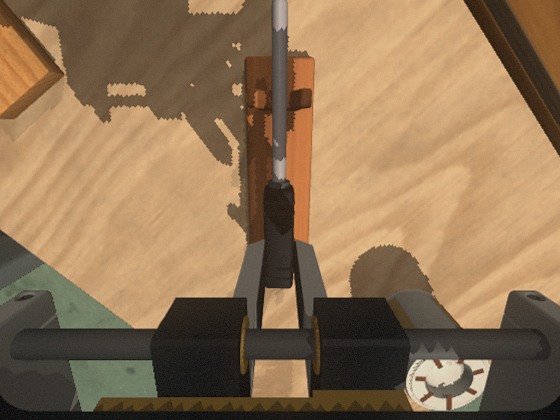

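```bash
python3 - <<'E'
from h import *
e=np.array([np.cos(.924),np.sin(.924),0]);g=np.array([.4965,-.2655,.055])
for z in(.055,.105):
    g[2]=z;print(z,proj('w2',g+.16*e),proj('w2',g+.04*e),proj('w2',g-.04*e+[0,0,.011]))
E
python3 -m pendant '[[[0,0,0],0],[[0,0,0],0],[[0,0,0],0],[[0,0,0],0],[[0,0,0],0],[[0,0,0],0],[[0,0,0],0],[[0,0,0],0]]' 0.6 30
```

```text
0.055 [279.16168236  -5.98020718] [278.97524929 183.95967539] [278.88942401 287.5191647 ]
0.105 [279.32928288 -51.55245435] [279.05542985 201.82385701] [278.94132516 331.62758615]
time_s: 3.92
ee_pos: [0.497, -0.2651, 0.0854]
eef_rot: [-3.142, 0.0, 0.927]
force: [-0.2, -0.2, -0.2]
grip_width: 0.0562
grip_force: 0.0
```

```bash
python3 -m pendant '[[[0,0,-2],0],[[0,0,-2],0],[[0,0,-1],0],[[0,0,0],0],[[0,0,0],0]]'
python3 -m pendant '[[[0,0,0],0],[[0,0,0],0],[[0,0,0],0],[[0,0,0],0],[[0,0,0],0],[[0,0,0],0],[[0,0,0],0],[[0,0,0],0]]' 0 30
python3 -m pendant '[[[0,0,0],0],[[0,0,0],0]]'
```

```text
time_s: 4.33
ee_pos: [0.497, -0.2651, 0.0356]
eef_rot: [-3.141, 0.0, 0.927]
force: [0.8, -0.6, 0.5]
grip_width: 0.0564
grip_force: 0.0
time_s: 5.0
ee_pos: [0.4971, -0.2652, 0.0357]
eef_rot: [3.141, -0.0, 0.927]
force: [-1.0, 0.1, 2.3]
grip_width: 0.0217
grip_force: 30.0
time_s: 5.17
ee_pos: [0.4971, -0.2651, 0.0356]
eef_rot: [3.141, -0.0, 0.927]
force: [-1.3, 0.3, 4.8]
grip_width: 0.0223
grip_force: 30.0
```

```bash
python3 -m pendant '[[[0,0,2],0],[[0,0,2],0],[[-1.1,-1.5,0],0],[[-1.1,-1.5,0],0],[[-1.1,-1.5,0],0],[[-1.15,-1.4,0],0],[[0,0,-1.5],0],[[0,0,-1.5],0],[[0,0,0],0],[[0,0,0],0]]'
python3 -m pendant '[[[0,0,-0.5],0],[[0,0,-0.5],0],[[0,0,0],0],[[0,0,0],0]]' - 12
python3 -m pendant '[[[0,0,-0.4],0],[[0,0,-0.4],0],[[0,0,0],0],[[0,0,0],0]]'
python3 - <<'E'
from h import *
snap('wrist','w3');snap('scene','s3');snap('top','t3');o=ctrl.get_obs();print(o['force'],o['moment'],o['ee_pos'])
E
```

```text
time_s: 6.0
ee_pos: [0.4521, -0.3238, 0.0449]
eef_rot: [-3.14, -0.0, 0.927]
force: [0.3, 0.6, -0.9]
grip_width: 0.0222
grip_force: 30.0
time_s: 6.33
ee_pos: [0.4526, -0.324, 0.0355]
eef_rot: [3.142, 0.0, 0.927]
force: [0.9, -0.8, -1.8]
grip_width: 0.0218
grip_force: 12.0
time_s: 6.67
ee_pos: [0.4524, -0.3241, 0.0272]
eef_rot: [-3.141, -0.0, 0.927]
force: [0.9, -0.8, 0.2]
grip_width: 0.0221
grip_force: 12.0
[-0.15144936  0.69923912 -0.61301757] [-0.18519422  0.00437664 -0.01172663] [ 0.45241052 -0.32390413  0.02727084]
```

View pics/w3.png

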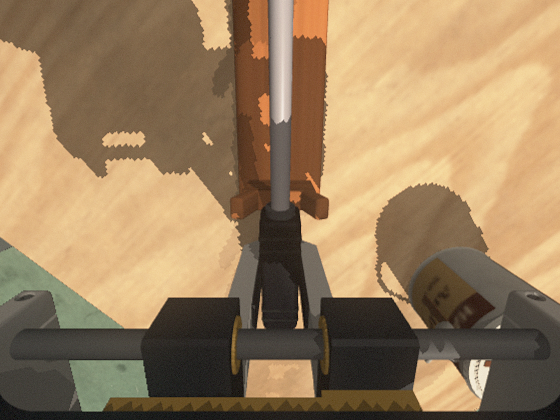

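```bash
python3 -m pendant '[[[0,0,1],0],[[0,0,0.5],0],[[0.6,0.8,0],0],[[0,0,-0.7],0],[[0,0,0],0],[[0,0,0],0]]'
python3 -m pendant '[[[0,0,-0.4],0],[[0,0,-0.4],0],[[0,0,0],0],[[0,0,0],0]]'
python3 -m pendant '[[[0,0,-0.4],0],[[0,0,-0.4],0],[[0,0,0],0],[[0,0,0],0]]'
python3 - <<'E'
from h import *
snap('wrist','w4');snap('scene','s4');snap('top','t4')
a=cv2.imread('pics/w4.png');t=cv2.resize(cv2.imread('pics/t4.png')[190:295,290:430],(560,420),interpolation=2)
cv2.imwrite('pics/m4.png',cv2.resize(np.vstack([a,t]),None,fx=.71,fy=.71))
E
```

```text
time_s: 7.32
ee_pos: [0.4582, -0.3156, 0.0347]
eef_rot: [-3.14, -0.0, 0.927]
force: [0.5, 0.8, -0.5]
grip_width: 0.0217
grip_force: 12.0
time_s: 7.65
ee_pos: [0.4583, -0.3161, 0.0271]
eef_rot: [-3.141, -0.0, 0.927]
force: [-0.2, -0.2, -1.1]
grip_width: 0.0218
grip_force: 12.0
time_s: 7.98
ee_pos: [0.4584, -0.3161, 0.0193]
eef_rot: [-3.141, 0.0, 0.927]
force: [-0.9, -1.0, -1.1]
grip_width: 0.0218
grip_force: 12.0
```

View pics/m4.png

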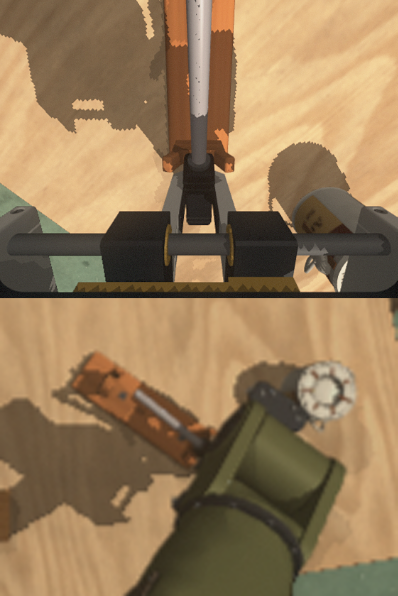

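```bash
python3 -m pendant '[[[0,0,-0.4],0],[[0,0,-0.1],0],[[0,0,0],0],[[0,0,0],0]]'
python3 -m pendant '[[[0,0,0],0],[[0,0,0],0],[[0,0,0],0],[[0,0,2],0],[[0,0,3],0],[[0,0,3],0],[[0,0,3],0],[[0,0,0],0],[[0,0,0],0]]' - 60
python3 - <<'E'
from h import *
snap('wrist','w5');snap('scene','s5');snap('top','t5')
a=cv2.imread('pics/t5.png')[170:290,270:430];s=cv2.imread('pics/s5.png')[150:375,240:540]
cv2.imwrite('pics/m5.png',np.vstack([cv2.resize(a,(400,300),interpolation=2),cv2.resize(s,(400,300),interpolation=2)]))
o=ctrl.get_obs();print(o['ee_pos'],o['eef_rot'])
p=np.array(o['ee_pos'])+[0,0,.019];y=o['eef_rot'][2]
for th in (0,15,20,25,30,35,40):
  for L in(.155,.165):
    c,sn=np.cos(np.radians(th)),np.sin(np.radians(th));q=p+L*np.array([c*np.cos(y),c*np.sin(y),sn])
    print(th,L,(proj('t5',q)-[270,170])*2.5,(proj('s5',q)-[240,150])*4/3+[0,300],proj('w5',q))
E
```

```text
time_s: 8.47
ee_pos: [0.4587, -0.3163, 0.0146]
eef_rot: [3.141, -0.0, 0.927]
force: [0.6, -1.3, 1.9]
grip_width: 0.0218
grip_force: 12.0
time_s: 9.22
ee_pos: [0.4588, -0.3162, 0.1252]
eef_rot: [3.14, -0.0, 0.927]
force: [0.2, 0.5, -1.9]
grip_width: 0.0216
grip_force: 60.0
[ 0.4578449  -0.31553623  0.12273878] [-3.13872306e+00 -9.60949254e-05  9.26794297e-01]
0 0.155 [158.31106113 123.1365361 ] [ 87.08199085 430.58282592] [277.47568731 -38.14475023]
0 0.165 [151.91103702 118.65912496] [ 86.42143892 428.30397462] [277.40566125 -64.40497056]
15 0.155 [166.10712008 123.83519759] [ 87.72543516 417.97675929] [276.99539446 -80.95430132]
15 0.165 [159.99305588 119.24220774] [ 87.09121727 414.90751451] [ 276.8368194  -123.43544253]
20 0.155 [170.31324323 125.17912231] [ 88.09929019 414.36506801] [276.78584625 -92.46817321]
20 0.165 [164.40903791 120.62182963] [ 87.4828092  411.05708073] [ 276.57473174 -142.70772239]
25 0.155 [175.31516747 127.09504075] [ 88.5521364  411.09604641] [ 276.54445497 -100.91027829]
25 0.165 [169.68173718 122.61459727] [ 87.95809107 407.56451282] [ 276.2608307  -160.38442814]
30 0.155 [181.09546488 129.5851322 ] [ 89.08294416 408.19774206] [ 276.26673417 -104.51651194]
30 0.165 [175.79490934 125.22462036] [ 88.51615544 404.45978499] [ 275.88201905 -174.73518998]
35 0.155 [187.62718789 132.64550936] [ 89.6902097  405.69762547] [ 275.94906676 -100.74526241]
35 0.165 [182.72190468 128.44945492] [ 89.15560605 401.77244214] [ 275.42241086 -182.902195  ]
40 0.155 [194.87327493 136.26562168] [ 90.37190391 403.62232782] [275.59044306 -86.04494934]
40 0.165 [190.42492639 132.27939001] [ 89.87449935 399.5313273 ] [ 274.86422367 -180.23861416]
```

View pics/m5.png

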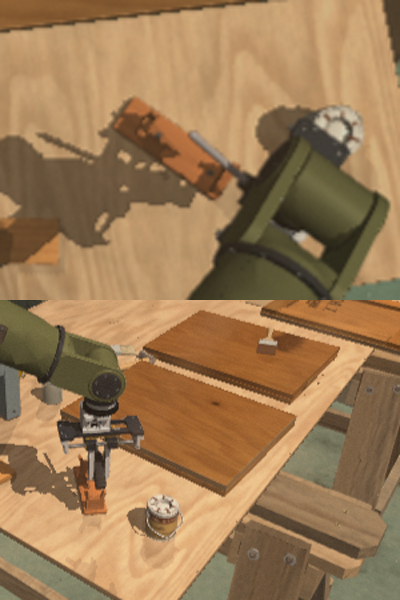

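```bash
python3 -m pendant '[[[-1.8,-2.4,0],0],[[0,0,-3],0],[[0,0,-3],0],[[0,0,-3],0],[[0,0,-1.5],0],[[0,0,0],0],[[0,0,0],0]]'
python3 -m pendant '[[[0,0,0],0],[[0,0,-0.2],0],[[0,0,-0.2],0],[[0,0,-0.2],0],[[0,0,-0.2],0],[[0,0,0],0],[[0,0,0],0]]' - 12
python3 -m pendant '[[[0,0,0],0],[[0,0,0],0],[[0,0,0],0],[[0,0,2],0],[[0,0,3],0],[[0,0,3],0],[[0,0,3],0],[[0,0,0],0],[[0,0,0],0]]' - 60
python3 - <<'E'
from h import *
snap('top','t6')
a=cv2.imread('pics/t6.png')[200:275,310:410]
cv2.imwrite('pics/m6.png',cv2.resize(a,(800,600),interpolation=2))
o=ctrl.get_obs();print(o['ee_pos'],o['eef_rot'])
p=np.array(o['ee_pos'])+[0,0,.019];y=o['eef_rot'][2]
for th in (20,25,30,35,40):
  for L in(.155,.165):
    c,sn=np.cos(np.radians(th)),np.sin(np.radians(th));q=p+L*np.array([c*np.cos(y),c*np.sin(y),sn])
    print(th,L,(proj('t6',q)-[310,200])*8)
E
```

```text
time_s: 9.95
ee_pos: [0.4399, -0.3396, 0.0183]
eef_rot: [-3.139, -0.0, 0.927]
force: [0.5, -0.1, -0.8]
grip_width: 0.0216
grip_force: 60.0
time_s: 10.53
ee_pos: [0.4405, -0.34, 0.0114]
eef_rot: [-3.142, 0.0, 0.927]
force: [-0.3, -0.1, -1.3]
grip_width: 0.022
grip_force: 12.0
time_s: 11.28
ee_pos: [0.441, -0.3405, 0.1228]
eef_rot: [3.139, 0.0, 0.927]
force: [-0.3, -0.1, -1.9]
grip_width: 0.022
grip_force: 60.0
[ 0.44036694 -0.33997929  0.12114976] [3.14150653e+00 2.62193006e-06 9.26829466e-01]
20 0.155 [289.82079809 204.34174773]
20 0.165 [271.08850785 189.86832365]
25 0.155 [306.53705729 210.95174199]
25 0.165 [288.7213886  196.75807709]
30 0.155 [325.73444439 219.39242911]
30 0.165 [309.0345309 205.6166574]
35 0.155 [347.32009845 229.64689436]
35 0.165 [331.93549029 216.43140554]
40 0.155 [371.16857258 241.67675252]
40 0.165 [357.29587427 229.16622257]
```

View pics/m6.png

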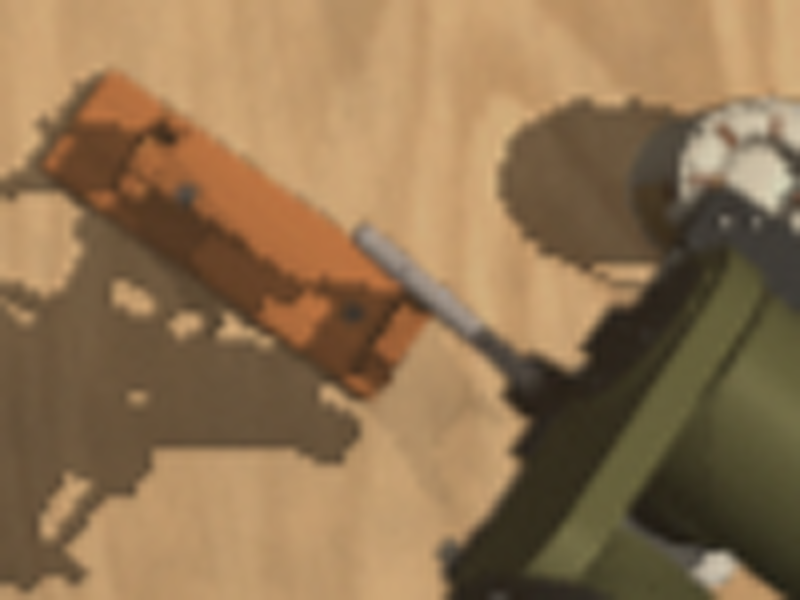

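```bash
python3 -m pendant '[[[0,0,-3],0],[[0,0,-3],0],[[0,0,-3],0],[[0,0,-1.8],0],[[0,0,0],0],[[0,0,0],0]]'
python3 -m pendant '[[[0,0,0],0],[[0,0,-0.2],0],[[0,0,-0.2],0],[[0,0,-0.2],0],[[0,0,0],0],[[0,0,0],0],[[0,0,0],0]]' - 12
python3 -m pendant '[[[0,0,0],0],[[0,0,0],0],[[0,0,0],0],[[0,0,2],0],[[0,0,3],0],[[0,0,3],0],[[0,0,3],0],[[0,0,0],0],[[0,0,0],0]]' - 60
python3 - <<'E'
from h import *
snap('top','t7');snap('scene','s7')
a=cv2.imread('pics/t7.png')[200:275,310:410];b=cv2.imread('pics/t6.png')[200:275,310:410]
g=[cv2.cvtColor(x,cv2.COLOR_BGR2GRAY).astype(int) for x in(a,b)]
for x in(a,b):
  for r in range(24,36): print(x[r,36:56].mean(1).astype(int))
  print()
E
```

```text
time_s: 11.83
ee_pos: [0.4396, -0.3393, 0.0116]
eef_rot: [-3.138, -0.0, 0.927]
force: [0.3, 0.4, -0.6]
grip_width: 0.0218
grip_force: 60.0
time_s: 12.42
ee_pos: [0.4405, -0.3401, 0.0075]
eef_rot: [3.142, -0.0, 0.927]
force: [0.8, 0.3, -1.6]
grip_width: 0.022
grip_force: 12.0
time_s: 13.17
ee_pos: [0.441, -0.3405, 0.1187]
eef_rot: [3.139, 0.0, 0.927]
force: [-0.2, 0.6, -2.0]
grip_width: 0.0219
grip_force: 60.0
[135 137 153 159 160 163 163 165 164 162 161 156 152 155 153 161 166 166
 163 159]
[123 124 132 151 160 162 164 162 163 160 160 155 153 154 154 160 166 166
 163 159]
[121 123 124 135 137 158 162 161 160 159 156 154 153 153 155 161 166 167
 163 160]
[121 121 122 126 127 133 155 141 136 142 152 155 154 153 155 161 168 167
 162 159]
[120 121 121 122 123 122 127 113 132 144 139 151 153 153 155 163 168 166
 163 159]
[119 121 120 122 122 121 111 100 132 146 146 145 150 154 156 163 166 166
 163 158]
[118 119 119 121 121 121 118  99 106 129 144 147 145 151 155 162 165 165
 164 159]
[118 118 118 120 120 122 120 115  97  98 123 141 148 146 151 159 163 165
 163 159]
[115 116 119 119 119 12
[... 605 characters left out ...]
55 153 153 155 162 167 166
 163 159]
[121 121 121 121 123 123 132 156 132 128 145 154 153 153 156 161 167 166
 162 159]
[119 121 120 121 121 121 123 129 107 138 153 148 141 150 156 162 166 166
 164 159]
[118 119 120 120 121 122 122 119  98 120 139 147 145 145 153 161 165 165
 163 158]
[117 119 118 120 121 121 121 121 115  98 110 133 145 146 139 155 164 164
 163 159]
[114 117 118 118 120 120 121 120 120 113  99 108 129 143 144 147 159 165
 164 159]
[112 114 115 118 118 120 121 121 119 120 115  98 103 126 125 140 149 161
 164 157]
[ 84 105 112 115  97 112 118 119 120 120 120 113  94  97 113 138 148 149
 160 159]
[ 69  80  83  84  72  83  88  89  91  90 112 119 113 102  94 118 138 146
 150 139]
```

Run:
```python
from h import *
from scipy.optimize import least_squares
# gray profile along the rod in t6 & t7: find tip & shaft/handle junction
y=.927
def q(p,L,th): return p+L*np.array([np.cos(th)*np.cos(y),np.cos(th)*np.sin(y),np.sin(th)])
for f,p in(('t6',[.4405,-.34,.1402]),('t7',[.4405,-.34,.1362])):
    p=np.array(p); im=cv2.imread('pics/'+f+'.png').astype(np.float32)
    g=im.mean(2); sat=im.max(2)-im.min(2)
    for th0 in (35,):
        ls=np.arange(.02,.19,.004)
        out=[]
        for L in ls:
            u,v=proj(f,q(p,L,np.radians(th0)))
            s=[float(cv2.getRectSubPix(sat,(1,1),(float(u+du*.6),float(v+du*.8)))[0,0]) for du in (-2,-1,0,1,2)]
            b=[float(cv2.getRectSubPix(g,(1,1),(float(u+du*.6),float(v+du*.8)))[0,0]) for du in (-2,-1,0,1,2)]
            out.append((round(u,1),round(v,1),int(min(s)),b[2],max(b)))
        print(f);[print(round(l*1000),o) for l,o in zip(ls,out)]
```

```text
t6
20 (np.float64(377.7), np.float64(249.6), 16, 34.9818115234375, 45.31132125854492)
24 (np.float64(377.1), np.float64(249.0), 16, 35.81440353393555, 55.371978759765625)
28 (np.float64(376.4), np.float64(248.4), 16, 42.95307159423828, 64.94617462158203)
32 (np.float64(375.7), np.float64(247.8), 16, 51.4376220703125, 66.79745483398438)
36 (np.float64(375.0), np.float64(247.2), 15, 62.06340789794922, 68.25853729248047)
40 (np.float64(374.3), np.float64(246.6), 16, 63.3623161315918, 68.04776000976562)
44 (np.float64(373.6), np.float64(246.0), 16, 68.2632827758789, 69.81432342529297)
48 (np.float64(372.9), np.float64(245.4), 16, 70.4692611694336, 70.63916015625)
52 (np.float64(372.2), np.float64(244.8), 19, 71.85177612304688, 74.42265319824219)
56 (np.float64(371.5), np.float64(244.2), 19, 76.55307006835938, 79.60948944091797)
60 (np.float64(370.8), np.float64(243.6), 19, 77.22080993652344, 82.90067291259766)
64 (np.float64(370.1), np.float64(243.0), 20, 69.95905303955078, 96.41522979736328)
68 (np.float64(369.4), np.float64(242.4), 22, 78.60033416748047, 120.72607421875)
72 (np.float64
[... 5540 characters left out ...]
0.88223266601562)
160 (np.float64(352.2), np.float64(227.9), 43, 127.52879333496094, 151.099609375)
164 (np.float64(351.4), np.float64(227.2), 62, 138.8263702392578, 149.39414978027344)
168 (np.float64(350.7), np.float64(226.6), 81, 140.1024627685547, 155.76193237304688)
172 (np.float64(349.9), np.float64(225.9), 83, 139.59622192382812, 153.9168701171875)
176 (np.float64(349.1), np.float64(225.2), 82, 148.6576690673828, 155.7963104248047)
180 (np.float64(348.3), np.float64(224.6), 82, 146.06231689453125, 160.80368041992188)
184 (np.float64(347.6), np.float64(223.9), 81, 148.21253967285156, 160.15081787109375)
188 (np.float64(346.8), np.float64(223.2), 81, 154.59005737304688, 160.93701171875)
```

```bash
python3 -m pendant '[[[0,0,-3],0],[[0,0,-3],0],[[0,0,-3],0],[[0,0,-1.6],0],[[0,0,0],0],[[0,0,0],0]]'
python3 -m pendant '[[[0,0,0],0],[[0,0,-0.2],0],[[0,0,-0.2],0],[[0,0,-0.1],0],[[0,0,-0.2],0],[[0,0,0],0],[[0,0,0],0]]' - 12
python3 -m pendant '[[[0,0,0],0],[[0,0,0],0],[[0,0,0],0],[[0,0,2],0],[[0,0,3],0],[[0,0,3],0],[[0,0,3],0],[[0,0,0],0],[[0,0,0],0]]' - 60
cat > tip.py <<'E'
from h import *
import sys
f=sys.argv[1];o=ctrl.get_obs();snap('top',f);o=ctrl.get_obs()
p=np.array(o['ee_pos'])+[0,0,.019];y=o['eef_rot'][2]
im=cv2.imread('pics/'+f+'.png').astype(np.float32);sat=im.max(2)-im.min(2)
print(p,y)
for th in(25,30,35,40):
    t=np.radians(th)
    for L in np.arange(.13,.19,.001):
        u,v=proj(f,p+L*np.array([np.cos(t)*np.cos(y),np.cos(t)*np.sin(y),np.sin(t)]))
        P=cv2.getRectSubPix(sat,(5,5),(float(u),float(v)))
        if np.sort(P.ravel())[2]>40: print(th,'L',round(L,3));break
E
python3 tip.py t8
```

```text
time_s: 13.77
ee_pos: [0.4396, -0.3393, 0.0095]
eef_rot: [-3.138, -0.0, 0.927]
force: [-0.4, 0.1, -1.4]
grip_width: 0.0218
grip_force: 60.0
time_s: 14.35
ee_pos: [0.4407, -0.3401, 0.0047]
eef_rot: [3.141, -0.0, 0.927]
force: [0.4, 1.9, 2.1]
grip_width: 0.0222
grip_force: 12.0
time_s: 15.1
ee_pos: [0.4407, -0.3405, 0.1154]
eef_rot: [3.139, 0.0, 0.927]
force: [-0.2, 0.3, -2.6]
grip_width: 0.0214
grip_force: 60.0
[ 0.44017587 -0.339981    0.13289983] 0.9267325704969418
25 L 0.146
30 L 0.154
35 L 0.168
40 L 0.183
```

```bash
python3 -m pendant '[[[0.42,3.39,0],0.054],[[0.42,3.39,0],0.054],[[0.42,3.39,0],0.054],[[0.42,3.39,0],0.054],[[0.42,3.39,0],0.054],[[0.42,3.39,-1.8],0.054],[[0.42,3.39,-1.8],0.054],[[0.42,3.39,-1.8],0.054],[[0.42,3.39,-1.8],0.054],[[0.37,3.39,-1.8],0.054],[[0,0,0],0],[[0,0,0],0],[[0,0,0],0],[[0,0,0],0]]'
python3 - <<'E'
from h import *
c=snap('top','t9');o=ctrl.get_obs();p=np.array(o['ee_pos'])+[0,0,.019];y=o['eef_rot'][2];print(o['ee_pos'],y)
im=c['color'].astype(int)
for th,L in((28,.162),(32,.162),(36,.162),(32,0.04)):
    t=np.radians(th);q=p+L*np.array([np.cos(t)*np.cos(y),np.cos(t)*np.sin(y),np.sin(t)]);print(th,q,proj('t9',q))
u,v=proj('t9',p+.137*np.array([np.cos(y),np.sin(y),.6])).round().astype(int)
for r in range(v-6,v+7): print(r,u-10,im[r,u-10:u+20].mean(1).astype(int).tolist())
E
```

```text
time_s: 16.32
ee_pos: [0.4819, -0.0021, 0.0244]
eef_rot: [-3.142, 0.0, 1.465]
force: [0.2, 0.4, -1.1]
grip_width: 0.0216
grip_force: 60.0
[ 0.48207672 -0.00217857  0.02466192] 1.4648102862583605
28 [0.49720833 0.14005632 0.11971632] [231.5868866  238.93989149]
32 [0.49661024 0.13443432 0.12950884] [232.92160106 239.06703513]
36 [0.49594134 0.12814676 0.13888313] [234.5009474  239.21266443]
32 [0.48566524 0.03155301 0.06485869] [265.57351062 241.4741235 ]
233 223 [64, 62, 64, 68, 69, 68, 68, 66, 68, 69, 69, 70, 71, 69, 69, 69, 67, 65, 63, 62, 65, 66, 67, 68, 65, 62, 61, 64, 65, 66]
234 223 [49, 57, 64, 68, 68, 69, 68, 69, 70, 69, 70, 69, 70, 70, 69, 69, 68, 66, 63, 64, 63, 66, 67, 69, 67, 62, 60, 64, 66, 67]
235 223 [75, 64, 67, 69, 68, 68, 69, 69, 69, 68, 71, 70, 70, 70, 69, 70, 68, 65, 64, 63, 64, 65, 68, 67, 65, 61, 61, 65, 66, 66]
236 223 [81, 66, 66, 68, 69, 69, 70, 70, 70, 70, 70, 70, 70, 70, 70, 69, 68, 66, 64, 62, 64, 67, 68, 67, 66, 62, 63, 65, 66, 61]
237 223 [79, 67, 66, 67, 69, 70, 69, 68, 70, 69, 70, 69, 71, 71, 68, 69, 69, 66, 64, 62, 63, 65, 67, 67, 66, 64, 63, 66, 65, 
[... 338 characters left out ...]
, 63, 63, 63, 63, 63, 63, 62, 62, 62, 62, 63, 61, 50]
241 223 [62, 60, 65, 66, 68, 69, 68, 70, 70, 69, 70, 69, 65, 64, 64, 64, 62, 60, 61, 61, 61, 62, 63, 62, 62, 63, 63, 63, 64, 50]
242 223 [58, 61, 65, 66, 67, 69, 68, 70, 69, 70, 70, 71, 69, 67, 68, 67, 65, 63, 62, 61, 64, 63, 66, 65, 62, 61, 60, 60, 61, 50]
243 223 [50, 61, 63, 64, 67, 69, 67, 68, 70, 70, 70, 70, 69, 69, 69, 69, 66, 64, 62, 63, 66, 66, 67, 67, 63, 62, 62, 99, 110, 71]
244 223 [50, 62, 64, 64, 66, 68, 68, 69, 69, 70, 68, 69, 69, 68, 69, 69, 67, 65, 62, 61, 64, 67, 65, 65, 62, 61, 63, 83, 116, 81]
245 223 [55, 63, 63, 64, 65, 67, 67, 67, 70, 70, 68, 68, 69, 68, 69, 68, 67, 65, 63, 62, 64, 66, 67, 65, 63, 63, 63, 65, 82, 60]
```

```bash
python3 -m pendant '[[[0.12,1.1,0],0],[[0.11,1.1,0],0],[[0.11,1.08,0.5],0],[[0,0,0.7],0],[[0,0,0],0],[[0,0,0],0],[[0,0,0],0]]'
for i in 1 2 3 4 5 6; do python3 -m pendant '[[[0,0,0.2],0],[[0,0,0],0],[[0,0,0],0]]' | grep -E 'ee_pos|force: \['; done
```

```text
time_s: 16.95
ee_pos: [0.4854, 0.0316, 0.0366]
eef_rot: [3.141, 0.0, 1.467]
force: [0.5, -0.7, -1.7]
grip_width: 0.0215
grip_force: 60.0
ee_pos: [0.4854, 0.0315, 0.0384]
force: [0.0, 0.8, -1.7]
ee_pos: [0.4854, 0.0317, 0.0405]
force: [-0.7, -0.4, -0.5]
ee_pos: [0.4854, 0.0317, 0.0426]
force: [0.1, 0.0, -1.7]
ee_pos: [0.4855, 0.0317, 0.0446]
force: [0.0, 0.9, -0.9]
ee_pos: [0.4854, 0.0317, 0.0466]
force: [0.2, -0.6, -1.2]
ee_pos: [0.4853, 0.0318, 0.0483]
force: [0.7, 1.1, -3.2]
```

```bash
for i in 1 2; do python3 -m pendant '[[[0,0,0.1],0],[[0,0,0],0],[[0,0,0],0]]' | grep -E 'ee_pos|force: \['; done
```

```text
ee_pos: [0.4851, 0.0316, 0.0491]
force: [0.4, -1.4, -9.2]
ee_pos: [0.4852, 0.0316, 0.0503]
force: [0.0, -3.4, -8.7]
```

```bash
python3 -m pendant '[[[0,0,-1],0],[[0.17,1.66,0],0],[[0.17,1.66,0.5],0],[[0.18,1.65,1.0],0],[[1.4,-0.15,0.6],0],[[1.4,-0.15,0.64],0],[[1.4,-0.14,0],0],[[0,0,0],0],[[0,0,0],0],[[0,0,0],0]]' | grep -E 'time|ee_pos|force: \['
for i in 1 2 3 4 5; do python3 -m pendant '[[[0.018,0.172,0.1],0],[[0,0,0],0],[[0,0,0],0]]' | grep -E 'ee_pos|force: \['; done
```

```text
time_s: 19.78
ee_pos: [0.5319, 0.0772, 0.0673]
force: [0.2, -0.2, -1.9]
ee_pos: [0.5325, 0.0789, 0.0689]
force: [0.0, 0.2, -1.0]
ee_pos: [0.5329, 0.0805, 0.0699]
force: [-0.1, -0.4, -2.1]
ee_pos: [0.5332, 0.0822, 0.0709]
force: [-0.5, 0.3, -1.8]
ee_pos: [0.5334, 0.084, 0.0719]
force: [0.3, -1.4, -0.4]
ee_pos: [0.5332, 0.0851, 0.0725]
force: [-0.2, -5.6, -3.5]
```

```bash
for i in 1 2 3 4 5 6 7 8; do python3 -m pendant '[[[-0.149,0.0155,0],0],[[-0.149,0.0155,0],0],[[0,0,0],0]]' | grep -E 'ee_pos|force: \[' | tr '\n' ' '; echo; done
```

```text
ee_pos: [0.5304, 0.0853, 0.0726] force: [1.2, -6.1, -4.8] 
ee_pos: [0.5274, 0.0856, 0.0726] force: [2.3, -5.2, -4.4] 
ee_pos: [0.5245, 0.0859, 0.0726] force: [2.5, -5.7, -3.9] 
ee_pos: [0.5215, 0.0863, 0.0726] force: [1.2, -5.6, -3.8] 
ee_pos: [0.5185, 0.0866, 0.0727] force: [2.2, -5.9, -3.4] 
ee_pos: [0.5155, 0.0869, 0.0726] force: [2.6, -6.0, -3.9] 
ee_pos: [0.5125, 0.0872, 0.0727] force: [1.4, -6.0, -4.2] 
ee_pos: [0.5095, 0.0876, 0.0727] force: [1.4, -5.4, -3.8]
```

Steady contact and an even slide; continue.

```bash
for i in 1 2 3 4 5 6 7 8 9 10; do python3 -m pendant '[[[-0.149,0.0155,0],0],[[-0.149,0.0155,0],0],[[0,0,0],0]]' | grep -E 'ee_pos|force: \[' | tr '\n' ' '; echo; done
```

```text
ee_pos: [0.5066, 0.0879, 0.0727] force: [2.2, -5.5, -3.4] 
ee_pos: [0.5036, 0.0882, 0.0727] force: [1.3, -5.7, -4.7] 
ee_pos: [0.5006, 0.0885, 0.0727] force: [1.0, -5.4, -3.8] 
ee_pos: [0.4976, 0.0888, 0.0727] force: [1.1, -4.5, -4.1] 
ee_pos: [0.4946, 0.0892, 0.0727] force: [1.3, -5.9, -2.9] 
ee_pos: [0.4917, 0.0895, 0.0727] force: [1.3, -4.4, -4.2] 
ee_pos: [0.4887, 0.0898, 0.0727] force: [1.1, -5.1, -3.1] 
ee_pos: [0.4857, 0.0901, 0.0727] force: [1.3, -5.1, -4.5] 
ee_pos: [0.4827, 0.0904, 0.0727] force: [2.1, -4.7, -3.5] 
ee_pos: [0.4797, 0.0908, 0.0728] force: [1.0, -4.5, -4.3]
```

```bash
for i in 1 2 3 4 5 6 7; do python3 -m pendant '[[[-0.149,0.0155,0],0],[[-0.149,0.0155,0],0],[[0,0,0],0]]' | grep -E 'ee_pos|force: \[' | tr '\n' ' '; echo; done
```

```text
ee_pos: [0.4768, 0.0911, 0.0728] force: [1.4, -4.6, -4.1] 
ee_pos: [0.4738, 0.0914, 0.0728] force: [1.4, -5.0, -3.7] 
ee_pos: [0.4708, 0.0917, 0.0728] force: [0.6, -4.4, -3.3] 
ee_pos: [0.4678, 0.0921, 0.0728] force: [0.5, -4.4, -4.1] 
ee_pos: [0.4649, 0.0924, 0.0728] force: [2.1, -4.0, -3.4] 
ee_pos: [0.4619, 0.0927, 0.0728] force: [1.7, -4.4, -3.1] 
ee_pos: [0.4587, 0.0934, 0.0728] force: [-0.9, -0.9, -2.0]
```

```bash
python3 -m pendant '[[[-0.149,0.0155,0],0],[[-0.05,0.005,0],0],[[0,0,0],0]]' | grep -E 'ee_pos|force: \[' | tr '\n' ' '; for i in 1 2 3 4 ; do python3 -m pendant '[[[0.018,0.172,0.1],0],[[0,0,0],0],[[0,0,0],0]]' | grep -E 'ee_pos|force: \[' | tr '\n' ' '; echo; done
```

```text
ee_pos: [0.457, 0.0938, 0.073] force: [0.1, 1.0, -1.7] ee_pos: [0.457, 0.0955, 0.0739] force: [-2.6, 0.4, -1.0] 
ee_pos: [0.4573, 0.0974, 0.0749] force: [-5.5, 1.9, -0.1] 
ee_pos: [0.4574, 0.0991, 0.0759] force: [-5.0, 3.1, 0.1] 
ee_pos: [0.4576, 0.1008, 0.0769] force: [-5.1, 2.1, -1.3]
```

```bash
python3 -m pendant '[[[-0.15,0.016,0],0],[[0,0,0],0],[[0,0,0],0]]' | grep -E 'ee_pos|force: \[' | tr '\n' ' '; echo; for i in 1 2 3 4 5; do python3 -m pendant '[[[0.018,0.172,0.1],0],[[0,0,0],0],[[0,0,0],0]]' | grep -E 'ee_pos|force: \[' | tr '\n' ' '; echo; done
```

```text
ee_pos: [0.4563, 0.1007, 0.077] force: [-3.0, 1.3, -1.6] 
ee_pos: [0.4565, 0.1024, 0.0779] force: [-2.2, 1.8, -0.4] 
ee_pos: [0.4567, 0.1042, 0.0789] force: [-2.6, 0.5, -1.4] 
ee_pos: [0.4566, 0.1057, 0.0797] force: [-2.5, -1.7, -4.5] 
ee_pos: [0.4567, 0.1074, 0.0805] force: [-2.2, -3.2, -8.0] 
ee_pos: [0.4569, 0.1091, 0.0816] force: [-2.5, -4.2, -8.5]
```

```bash
python3 -m pendant '[[[-0.06,0,-0.15],0],[[0,0,0],0],[[0,0,0],0]]' | grep -E 'ee_pos|force: \[' | tr '\n' ' '; echo; for i in 1 2 3 4; do python3 -m pendant '[[[0.018,0.172,0.09],0],[[0,0,0],0],[[0,0,0],0]]' | grep -E 'ee_pos|force: \[' | tr '\n' ' '; echo; done
python3 - <<'E'
from h import *
snap('top','t10');a,b=[cv2.imread(f'pics/{f}.png').astype(int)[195:275,150:215] for f in('t0','t10')];print(np.abs(a-b).mean())
E
```

```text
ee_pos: [0.4569, 0.1093, 0.0806] force: [-1.6, -2.0, -4.2] 
ee_pos: [0.4567, 0.111, 0.0813] force: [-1.3, -3.4, -6.0] 
ee_pos: [0.4569, 0.1128, 0.0822] force: [-1.5, -2.2, -5.4] 
ee_pos: [0.4571, 0.1145, 0.0831] force: [-1.7, -3.0, -6.0] 
ee_pos: [0.4573, 0.1162, 0.084] force: [-1.2, -3.1, -7.0] 
43.56192307692308
```

```bash
for i in 1 2; do python3 -m pendant '[[[0.018,0.172,0.08],0],[[0,0,0],0],[[0,0,0],0]]' | grep -E 'time|ee_pos|force: \[' | tr '\n' ' '; echo
python3 - <<'E'
from h import *
snap('top','t11_$i');snap('scene','s11_$i')
r=lambda f:cv2.imread(f'pics/{f}.png').astype(int)[195:275,130:215]
print([round(np.abs(r('t11_$i')-r(f)).mean(),1) for f in('t0','t9','t10')])
if $i==2:
  for f in('t0','t9','t10','t11_2'): print(f,cv2.resize(cv2.imread(f'pics/{f}.png').mean(2)[190:290,100:240],(14,10),interpolation=3).astype(int).tolist())
E
done
```

```text
time_s: 31.58 ee_pos: [0.4574, 0.1179, 0.0848] force: [-1.7, -2.8, -7.6] 
[np.float64(34.6), np.float64(35.6), np.float64(2.5)]
time_s: 31.93 ee_pos: [0.4576, 0.1196, 0.0855] force: [-0.4, -3.8, -7.6] 
[np.float64(34.7), np.float64(35.7), np.float64(3.6)]
t0 [[134, 123, 116, 124, 126, 122, 121, 124, 124, 125, 126, 126, 126, 133], [135, 120, 101, 80, 81, 97, 121, 120, 120, 120, 121, 122, 89, 120], [139, 117, 101, 79, 80, 103, 119, 119, 120, 119, 121, 123, 84, 113], [129, 123, 93, 78, 80, 105, 118, 119, 119, 120, 122, 123, 94, 123], [123, 120, 80, 78, 79, 108, 117, 118, 119, 120, 121, 120, 97, 128], [132, 124, 82, 79, 78, 113, 116, 117, 118, 119, 120, 114, 100, 128], [126, 114, 78, 81, 80, 115, 116, 117, 118, 118, 119, 110, 108, 125], [111, 111, 77, 90, 87, 117, 117, 117, 117, 118, 118, 105, 80, 119], [123, 109, 106, 122, 129, 117, 115, 114, 116, 117, 117, 100, 97, 113], [134, 106, 111, 115, 133, 125, 119, 131, 120, 66, 101, 116, 111, 113]]
t9 [[138, 127, 119, 127, 129, 126, 124, 127, 128, 129, 130, 129, 129, 136], [139, 123, 104, 82, 84, 100, 124, 123, 124, 123, 124, 125, 91, 123], [1
[... 1087 characters left out ...]
52, 49, 56], [141, 110, 115, 78, 84, 77, 73, 94, 124, 60, 81, 49, 53, 59]]
t11_2 [[138, 118, 119, 129, 132, 103, 125, 129, 129, 130, 131, 131, 132, 140], [138, 80, 90, 83, 84, 89, 95, 108, 114, 119, 122, 124, 93, 125], [141, 69, 80, 81, 83, 86, 70, 38, 67, 72, 60, 84, 86, 117], [121, 71, 75, 81, 81, 90, 75, 40, 72, 80, 70, 100, 71, 76], [110, 70, 70, 80, 77, 130, 122, 71, 84, 109, 70, 85, 76, 94], [100, 75, 77, 81, 75, 90, 58, 52, 55, 58, 50, 65, 67, 73], [92, 77, 75, 83, 73, 85, 44, 33, 47, 47, 58, 75, 81, 75], [94, 83, 71, 92, 76, 102, 93, 66, 49, 47, 61, 60, 62, 57], [129, 114, 110, 114, 82, 98, 99, 68, 61, 57, 64, 48, 49, 57], [141, 110, 115, 75, 85, 77, 73, 99, 124, 60, 75, 47, 54, 59]]
```

```bash
python3 -m pendant '[[[-0.09,-0.86,-0.48],0],[[-0.09,-0.86,-0.48],0],[[-0.09,-0.86,-0.48],0],[[-0.09,-0.86,-0.48],0],[[-0.05,-0.43,-0.24],0],[[0,0,-1.2],0],[[0,0,-1.3],0],[[0,0,0],0]]' | grep -E 'time|ee_pos|force: \['
python3 -m pendant '[[[-0.21,-2,0],0],[[-0.21,-2,0],0],[[-0.21,-2,0],0],[[-0.21,-2,0],0],[[0,-1,2],0],[[0,-1,3],0],[[0,-1,3],0],[[0,0,2],0],[[0,0,0],0],[[0,0,0],0],[[0,0,0],0]]' | grep -E 'time|ee_pos|force: \['
python3 - <<'E'
from h import *
c=snap('top','t12');snap('scene','s12')
for f in('t0','t12'): print(f,cv2.resize(cv2.imread(f'pics/{f}.png').mean(2)[190:290,100:240],(14,10),interpolation=3).astype(int)[::3].tolist())
E
```

```text
time_s: 32.7
ee_pos: [0.4526, 0.0803, 0.0371]
force: [-1.1, 0.8, -1.8]
time_s: 33.62
ee_pos: [0.4447, -0.0291, 0.1382]
force: [-0.1, -0.3, -1.8]
t0 [[134, 123, 116, 124, 126, 122, 121, 124, 124, 125, 126, 126, 126, 133], [129, 123, 93, 78, 80, 105, 118, 119, 119, 120, 122, 123, 94, 123], [126, 114, 78, 81, 80, 115, 116, 117, 118, 118, 119, 110, 108, 125], [134, 106, 111, 115, 133, 125, 119, 131, 120, 66, 101, 116, 111, 113]]
t12 [[138, 118, 119, 129, 131, 103, 124, 128, 129, 130, 131, 131, 131, 139], [120, 71, 75, 80, 80, 90, 75, 41, 76, 60, 96, 100, 85, 101], [91, 77, 75, 83, 74, 85, 52, 37, 74, 75, 70, 59, 59, 70], [140, 110, 115, 119, 131, 100, 72, 79, 68, 46, 91, 114, 115, 117]]
```

```bash
python3 -m pendant '[[[0.58,-3.05,0],-0.0675],[[0.58,-3.05,0],-0.0675],[[0.58,-3.05,0],-0.0675],[[0.58,-3.05,0],-0.0675],[[0.58,-3.05,0],-0.0675],[[0.58,-3.05,0],-0.0675],[[0.58,-3.05,0],-0.0675],[[0.58,-3.05,0],-0.0675],[[0,0,-2],0],[[0,0,-2],0],[[0,0,-1.2],0],[[0,0,0],0],[[0,0,0],0],[[0,0,0],0],[[0,0,0],0]]'; python3 -c "
from station import ctrl
print(ctrl.get_obs()['ee_pos'])"
```

```text
time_s: 34.97
ee_pos: [0.492, -0.2732, 0.0881]
eef_rot: [3.14, -0.0, 0.927]
force: [-0.8, 0.6, -1.7]
grip_width: 0.0214
grip_force: 60.0
[ 0.49202918 -0.27322831  0.08806964]
```

```bash
python3 -m pendant '[[[-0.08,0,-1.5],0],[[0,0,-1.5],0],[[0,0,-0.2],0],[[0,0,0],0],[[0,0,0],0]]' - 60 | grep -E 'ee_pos|force: \[|wid'
for i in 1 2 3 4 5; do python3 -m pendant '[[[0,0,-0.2],0],[[0,0,-0.2],0],[[0,0,0],0]]' - 12 | grep -E 'ee_pos|force: \[' | tr '\n' ' ';echo; done
python3 tip.py t13 | head -1
python3 - <<'E'
from h import *
y=.927;im=cv2.imread('pics/t13.png').astype(np.float32);sat=im.max(2)-im.min(2)
p=np.array(ctrl.get_obs()['ee_pos'])+[0,0,.019]
for th in(0,10,20,30):
    t=np.radians(th);print(th,[int(np.sort(cv2.getRectSubPix(sat,(5,5),tuple(map(float,proj('t13',p+L*np.array([np.cos(t)*np.cos(y),np.cos(t)*np.sin(y),np.sin(t)])))).__iter__() if 0 else tuple(map(float,proj('t13',p+L*np.array([np.cos(t)*np.cos(y),np.cos(t)*np.sin(y),np.sin(t)]))))).ravel())[2]) for L in np.arange(.12,.19,.004)])
E
```

```text
ee_pos: [0.4912, -0.2734, 0.056]
force: [0.3, 0.4, -0.9]
grip_width: 0.0216
ee_pos: [0.4908, -0.2732, 0.0511] force: [-0.5, -0.3, -1.2] 
ee_pos: [0.4907, -0.2733, 0.0468] force: [0.2, -0.8, -0.4] 
ee_pos: [0.4907, -0.2732, 0.0427] force: [0.0, -1.1, 1.6] 
ee_pos: [0.4906, -0.2731, 0.0385] force: [0.1, -0.3, -0.1] 
ee_pos: [0.4906, -0.2731, 0.0345] force: [0.6, 0.1, -0.3] 
[ 0.49054116 -0.27309086  0.05357419] 0.9268239333191373
0 [24, 24, 25, 25, 25, 25, 28, 27, 35, 47, 75, 87, 88, 88, 88, 88, 87, 87]
10 [23, 23, 24, 25, 24, 24, 25, 27, 26, 33, 52, 82, 88, 89, 88, 88, 88, 87]
20 [23, 23, 22, 23, 24, 25, 25, 25, 25, 25, 27, 26, 39, 79, 88, 89, 88, 88]
30 [24, 23, 22, 23, 23, 23, 23, 24, 24, 24, 25, 25, 27, 28, 28, 41, 59, 86]
```

```bash
python3 -m pendant '[[[0,0,0.1],0],[[0.3,0.4,0],0],[[0.33,0.38,0],0],[[0,0,0],0],[[0,0,0],0]]' | grep -E 'ee_pos|force: \[' | tr '\n' ' '
cat > cmp.py <<'E'
from h import *
import sys
f=sys.argv[1];w=snap('wrist',f+'w');c=snap('top',f)
y=.927;e=np.array([np.cos(y),np.sin(y),0]);n=np.array([-np.sin(y),np.cos(y),0])
im=cv2.imread('pics/'+f+'.png').astype(np.float32);sat=im.max(2)-im.min(2)
i0=cv2.imread('pics/t0.png').astype(np.float32);s0=i0.max(2)-i0.min(2)
p=np.array([.4971,-.2652,.055])
g=lambda s,f,q:float(cv2.getRectSubPix(s,(1,1),tuple(map(float,proj(f,q))))[0,0])
# lateral location of low-saturation (shaft/handle) and tip location, now vs start
for L in(.03,.06,.09,.12,.145,.155,.16,.165,.17):
    a=[[int(g(s,k,p+L*e+d*n)) for d in np.arange(-.012,.0121,.003)] for s,k in((s0,'t0'),(sat,f))]
    print(L,a[0],a[1])
E
python3 cmp.py t14
```

```text
ee_pos: [0.4973, -0.265, 0.036] force: [-0.2, -0.2, 0.8] 0.03 [66, 33, 22, 22, 22, 22, 23, 25, 38] [29, 22, 21, 20, 20, 20, 21, 32, 50]
0.06 [110, 107, 80, 39, 26, 32, 52, 49, 47] [94, 83, 42, 19, 32, 63, 71, 51, 50]
0.09 [100, 97, 69, 33, 25, 31, 61, 81, 84] [54, 35, 26, 24, 27, 37, 46, 47, 57]
0.12 [107, 98, 67, 35, 25, 28, 46, 55, 55] [57, 38, 26, 23, 36, 57, 63, 61, 60]
0.145 [81, 74, 51, 34, 26, 31, 59, 74, 66] [67, 41, 29, 29, 43, 54, 55, 55, 58]
0.155 [81, 76, 59, 38, 34, 48, 67, 78, 81] [89, 85, 85, 82, 89, 89, 88, 88, 88]
0.16 [82, 81, 79, 77, 70, 76, 81, 81, 81] [89, 89, 89, 89, 89, 89, 89, 89, 89]
0.165 [82, 83, 82, 81, 81, 81, 81, 81, 81] [90, 90, 89, 89, 88, 88, 89, 89, 89]
0.17 [81, 80, 81, 81, 81, 81, 81, 80, 81] [90, 89, 88, 88, 88, 89, 89, 88, 88]
```

```bash
python3 -m pendant '[[[0.2,0.27,0],0],[[0,0,0],0],[[0,0,0],0],[[0,0,0],0],[[0,0,0],0],[[0,0,0],0]]' - 3 | grep -E 'ee_pos|force: \[' | tr '\n' ' '
python3 cmp.py t15
```

```text
ee_pos: [0.499, -0.2627, 0.0359] force: [0.4, 1.1, 0.5] 0.03 [66, 33, 22, 22, 22, 22, 23, 25, 38] [21, 19, 19, 19, 20, 21, 22, 29, 45]
0.06 [110, 107, 80, 39, 26, 32, 52, 49, 47] [97, 102, 73, 30, 20, 32, 73, 71, 60]
0.09 [100, 97, 69, 33, 25, 31, 61, 81, 84] [61, 59, 44, 24, 20, 24, 39, 46, 53]
0.12 [107, 98, 67, 35, 25, 28, 46, 55, 55] [65, 61, 45, 29, 25, 29, 48, 59, 57]
0.145 [81, 74, 51, 34, 26, 31, 59, 74, 66] [75, 59, 39, 29, 25, 24, 37, 49, 57]
0.155 [81, 76, 59, 38, 34, 48, 67, 78, 81] [88, 87, 75, 46, 31, 43, 71, 86, 89]
0.16 [82, 81, 79, 77, 70, 76, 81, 81, 81] [89, 89, 86, 81, 66, 75, 87, 88, 88]
0.165 [82, 83, 82, 81, 81, 81, 81, 81, 81] [90, 90, 89, 88, 87, 89, 89, 88, 88]
0.17 [81, 80, 81, 81, 81, 81, 81, 80, 81] [90, 89, 89, 89, 88, 89, 88, 88, 88]
```

```bash
python3 -m pendant '[[[0,0,0],0],[[0,0,0],0],[[0,0,0],0],[[0,0,0],0],[[0,0,0],0],[[0,0,0],0],[[0,0,0],0]]' 0.6 3
python3 -m pendant '[[[0,0,1],0],[[0,0,2],0],[[0,0,3],0],[[0,0,3],0],[[0,0,3],0],[[-2,-1,2],0],[[-3,-2,0],0],[[-3,-2,0],0],[[0,0,0],0],[[0,0,0],0],[[0,0,0],0]]'
python3 cmp.py t16
python3 - <<'E'
from h import *
a,b=cv2.imread('pics/t0.png').astype(int),cv2.imread('pics/t16.png').astype(int)
for n,s in dict(tin=np.s_[150:180,215:243],offcut=np.s_[255:278,262:297],jar=np.s_[210:237,390:417]).items():print(n,np.abs(a[s]-b[s]).mean())
print(cv2.resize(b.mean(2)[190:290,100:240].astype(np.float32),(14,10),interpolation=3).astype(int)[3].tolist())
E
```

```text
time_s: 38.38
ee_pos: [0.499, -0.2627, 0.0359]
eef_rot: [-3.142, 0.0, 0.927]
force: [-0.1, -1.8, -0.5]
grip_width: 0.0566
grip_force: 0.0
time_s: 39.3
ee_pos: [0.4194, -0.3126, 0.1765]
eef_rot: [3.141, -0.0, 0.926]
force: [0.3, 0.0, -0.3]
grip_width: 0.0567
grip_force: 0.0
0.03 [66, 33, 22, 22, 22, 22, 23, 25, 38] [68, 33, 22, 22, 21, 21, 21, 28, 40]
0.06 [110, 107, 80, 39, 26, 32, 52, 49, 47] [120, 116, 87, 42, 28, 35, 56, 52, 50]
0.09 [100, 97, 69, 33, 25, 31, 61, 81, 84] [109, 105, 75, 36, 26, 35, 71, 88, 92]
0.12 [107, 98, 67, 35, 25, 28, 46, 55, 55] [116, 106, 72, 36, 27, 30, 48, 58, 59]
0.145 [81, 74, 51, 34, 26, 31, 59, 74, 66] [88, 81, 61, 39, 28, 34, 64, 80, 71]
0.155 [81, 76, 59, 38, 34, 48, 67, 78, 81] [88, 87, 76, 47, 32, 45, 70, 84, 88]
0.16 [82, 81, 79, 77, 70, 76, 81, 81, 81] [89, 88, 85, 82, 72, 81, 88, 87, 88]
0.165 [82, 83, 82, 81, 81, 81, 81, 81, 81] [89, 89, 89, 88, 88, 89, 89, 88, 88]
0.17 [81, 80, 81, 81, 81, 81, 81, 80, 81] [88, 87, 87, 87, 88, 88, 88, 88, 88]
tin 12.281746031746032
offcut 37.32380952380952
jar 15.114769090077733
[126, 74, 78, 84, 84, 95, 79, 44, 80, 63, 101, 106, 103, 134]
```

Run:
```python
from h import *
a,b=cv2.imread('pics/t0.png'),cv2.imread('pics/t16.png')
for n,(r0,r1,c0,c1) in dict(tin=(150,180,215,243),offcut=(252,281,260,300),jar=(210,237,390,417)).items():
    for k in ('gray','sat'):
        f=(lambda x:cv2.cvtColor(x,6)) if k=='gray' else (lambda x:cv2.cvtColor(x,cv2.COLOR_BGR2HSV)[:,:,1])
        m=cv2.matchTemplate(f(b)[r0-10:r1+10,c0-10:c1+10],f(a)[r0:r1,c0:c1],cv2.TM_CCOEFF_NORMED);print(n,k,cv2.minMaxLoc(m)[1::2])
for x in(a,b): print(x[266,258:302].mean(1).astype(int).tolist())
```

```text
tin gray (0.9996187686920166, (10, 10))
tin sat (0.9985969662666321, (10, 10))
offcut gray (0.3500748872756958, (11, 7))
offcut sat (0.9916089773178101, (10, 10))
jar gray (0.9013234972953796, (10, 10))
jar sat (0.831781804561615, (10, 10))
[122, 116, 115, 115, 119, 124, 89, 68, 68, 70, 85, 91, 92, 95, 97, 96, 97, 110, 115, 117, 117, 116, 118, 118, 118, 119, 119, 121, 123, 123, 124, 125, 125, 126, 127, 129, 125, 121, 124, 133, 139, 140, 140, 139]
[131, 126, 123, 124, 129, 107, 80, 71, 72, 70, 62, 59, 60, 60, 71, 74, 75, 75, 76, 75, 76, 76, 76, 76, 75, 76, 75, 76, 77, 75, 76, 75, 76, 77, 77, 72, 72, 70, 74, 82, 85, 85, 86, 85]
```

The bystanders are unmoved (the offcut is only in shadow), the lid is open, the rod is seated and the gripper is clear.

```bash
python3 -c "
from station import ctrl
print(ctrl.hand_in())"
```

```text
the job is handed in; nothing more can be done
None
```

I found the release slot by feel at about y = +35 mm and pushed the catch until the lid sprang open. The rod is back in its cradle as it lay, the jar, tin and offcut are unmoved, and the job was handed in at about 39 s.

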